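# Find the rattling valve housing

## Robot

A 6-joint arm with a two-finger parallel gripper is mounted at the origin on the work surface. World frame = base frame: x ahead of the robot, y to its left, z up, the work surface at z = 0. Lengths are in m, angles in rad, forces in N, time in s.
With the tool pointing down it reaches from about 0.275 to 0.725 m from the base axis. Payload 15.9 kg.
Tool frame: the origin (TCP) lies between the finger pads; the fingertips stand 11 mm ahead of it and the grasp point (between the pads) lies 8 mm behind it; z points along the fingers, y is the line along which they close (so a half turn about z gives the same grasp; the last joint's range is limited). The gripper opens to 85 mm and grips with 20 to 120 N. Pads are 22 mm wide; open, the fingers measure 114 mm over their backs; the gripper's body (76 mm by 85 mm) begins 54 mm behind the grasp point. The pads swing forward as they close: fully open they stand 13 mm farther back than shut.
Start: joints at [-1.111, 0.213, -0.034, 1.323, 0, 1.571], TCP at [0.222, -0.448, 0.207] pointing down, gripper open.
Joint ranges: [-2.98, 2.98], [-0.74, 1.72], [-1.14, 1.35], [-2.1, 2.04], [-1.57, 1.44], [-3.14, 3.14]. Speed limits (rad/s): [1.89, 1.89, 2.39, 2.57, 3.14, 3.14].

## Interface

Orientations are given as [roll, pitch, yaw] about the fixed x, y, z axes, in that order (R = Rz(yaw) Ry(pitch) Rx(roll)).
In Python, from plant import r gives the robot as it stands.
- The arm moves only by the tool servo_tool, never from a script. Its argument "increments" is a list of rows, each an object of numbers: "dx", "dy", "dz": the shift along the tool's x, y, z in cm; "ax", "ay", "az": the turn, a rotation vector about the tool's x, y, z in rad. A call has exactly 8 rows; each row shifts and turns the commanded pose from where the row before left it, along the tool's axes as they then stand; what a row does not reach is not made up. A row lasts 1/12 s, in which the tool goes at most 41.7 mm and 7.16 degrees, less where a joint would pass 70% of its speed; a pose out of reach is approached as far as the arm can. A call with a gripper value outside its range is refused whole. "jaw" is the gripper command: -1 is fully open, 1 is shut, values between are in proportion, set as the call begins (left out, the last holds). The fingers move at their own pace and stop on an object; "force" is the grip in N (left out, the last holds). Time passes only in rows, so rows that do not move let the fingers close, or fill a call up. It gives the time, the measured TCP pose, the force, the opening and the grip force at its end, in the units of the state.
- r.get_obs(): the state, without advancing time (a new reading comes with each control period).
- r.grab_frame(name): name is "scene" or "top" or "wrist"; returns the picture (400x640x3 uint8, red, green, blue); there is no depth.
- r.calibration(name): a dict with "fx", "fy", "cx", "cy" (pixels), "R" (3x3) and "t" (3): a world point X has camera coordinates R X + t. Camera axes: x right, y down, z forward; pixel columns grow to the right and rows downward; lengths in m; the calibration is good to about 2 mm. A picture is of the moment at which its call begins: read the wrist's pose just before it. calibration takes no time and is no camera call; for the wrist camera it gives the pose at the moment of the call.
- r.sign_off(): hands the job in; it is judged then, once.
The state is a dict: "clock": time; "qpos": joint angles; "qd": joint speeds; "joint_efforts": joint torques, N m; "position": TCP position; "eef_rot": TCP orientation; "force": force on the tool from outside, world axes, zero at the start; "moment": the same for the moment, N m; "opening": finger opening in m; "finger_force": force on a finger pad.
Only numpy, scipy, OpenCV 4.12 (cv2) and the standard library are available. Lean on these libraries where they do the work, as an engineer would, in place of code of your own. Each camera call takes 0.05 s, during which the arm holds its last target. There are 200 camera calls.

## Task

Lift the hand lantern off the round stand by its handle and set it upright on the bench beside the stand. Then pick up and shake each of the three sealed housings without tipping it over, one at a time from the robot's left to its right, to find the one with a loose ball rattling inside, setting each silent one back down upright about where it stood; leave the collar, wrench and spray can alone. Finish holding the rattling one in the gripper, upright and still, about a hand's breadth (10 cm) above the middle of the empty stand; do not put it down or let go.

Things in the scene. Friction and masses are not known exactly. Their poses are not given: they have to be found in the camera images.
- stand_top (a point): fixed round steel stand (pedestal) 124 mm across and 60 mm high; the point is the centre of its flat top
- lamp_handle (a point): black battery hand lantern on the stand, about 0.5 kg: body 100 mm (its x) by 72 mm, 68 mm high, lens on its -x side; over the top a straight bar handle 112 mm long (its x), 20 mm wide, 18 mm thick, 44 mm clear under it. The point is the middle of the bar, 121 mm above the lantern's underside; x along the bar, z up
- housing_left_centre (a point): sealed aluminium valve housing, standing on a black 3 mm rubber mat at the robot's left (+y): block 100 mm long (its x), 62 mm wide (its y), 81 mm tall, with a steel plug 32 mm across on top, 92 mm over all; 0.38 to 0.55 kg with contents, weight does not tell them apart. The point is its centre, 46 mm above its underside; z up
- housing_middle_centre (a point): like housing_left, in the middle. In one of the three, unknown which, a loose 36 mm steel ball of 190 g has 56 mm to run along the housing's x. Moved briskly along x while held level and then stopped, it knocks against the leading end and stays there, so the wrist's moment at rest differs by 0.1 N m between a stop after +x and one after -x
- housing_right_centre (a point): like housing_left, at the robot's right (-y). The two that do not rattle hold a snug 190 g block with about 1 mm of play, so their moment at rest differs by under 0.03 N m. The long axes of all three are parallel. (A tilted housing shows a moment from its own weight too: compare when level.)
- collar: bystander: blue ring 84 mm across, 16 mm high, lying on the bench at the robot's left; origin at its underside's centre
- wrench: bystander: steel wrench 180 mm long lying on the bench at the robot's right; origin at its middle, x along it
- spray: bystander: spray can 60 mm across, 170 mm tall, standing at the far left; origin at its underside's centre
Things that resemble listed ones, but are neither listed nor needed, are in the scene too. What is shaped like the part that bears lamp_handle but green is not meant. Leave any purple look-alike of the part that bears stand_top alone.

How it is judged:
On the way, in this order (a step that is already met when the one before it is completed fails the run):
1. the lantern stands upright on the bench beside the stand (handle within 300 mm of the stand's middle), off the stand and let go (height (world z) of lamp_handle between 0.113 and 0.129 m and angle between lamp_handle's own z axis and vertical below 0.12 rad and horizontal distance between lamp_handle and stand_top below 0.3 m and contact force between lamp and stand below 0.1 N and contact force between lamp and the fingers below 0.1 N and linear speed of lamp below 0.03 m/s), for 0.2 s.
2. the left housing is gripped, lifted at least 25 mm off the mat and shaken (moving over 0.12 m/s or turning over 0.6 rad/s) (height (world z) of housing_left_centre above 0.075 m and contact force between housing_left and the fingers above 1 N and (linear speed of housing_left above 0.12 m/s or angular speed of housing_left above 0.6 rad/s)).
3. the middle housing is gripped, lifted at least 25 mm off the mat and shaken (moving over 0.12 m/s or turning over 0.6 rad/s) (height (world z) of housing_middle_centre above 0.075 m and contact force between housing_middle and the fingers above 1 N and (linear speed of housing_middle above 0.12 m/s or angular speed of housing_middle above 0.6 rad/s)).
4. the right housing is gripped, lifted at least 25 mm off the mat and shaken (moving over 0.12 m/s or turning over 0.6 rad/s) (height (world z) of housing_right_centre above 0.075 m and contact force between housing_right and the fingers above 1 N and (linear speed of housing_right above 0.12 m/s or angular speed of housing_right above 0.6 rad/s)).
At the end, for the whole second after the job is handed in: Rattling housing gripped, still, upright (0.2 rad), centre within 35 mm of the stand's middle, underside 40-180 mm above its top; the others upright within 60 mm of their starts, let go; lantern upright on the bench within 300 mm of the stand's middle, off it (all of step 1 and ((distance between ball_center and housing_left_centre below 0.045 m and height (world z) of housing_left_centre between 0.145 and 0.29 m and horizontal distance between housing_left_centre and stand_top below 0.035 m and angle between housing_left_centre's own z axis and vertical below 0.2 rad and contact force between housing_left and the fingers above 2 N and contact force between housing_left and stand below 0.1 N and contact force between housing_left and lamp below 0.1 N and linear speed of housing_left below 0.1 m/s and height (world z) of housing_middle_centre between 0.041 and 0.059 m and angle between each of housing_middle_centre, housing_right_centre's own z axis and vertical below 0.12 rad and distance of each of housing_middle_centre, housing_right_centre from where it was at the start of the episode below 0.06 m and contact force between each of housing_middle, housing_right and the fingers below 0.1 N and linear speed of each of housing_middle, housing_right below 0.03 m/s and height (world z) of housing_right_centre between 0.041 and 0.059 m) or (distance between ball_center and housing_middle_centre below 0.045 m and height (world z) of housing_middle_centre between 0.145 and 0.29 m and horizontal distance between housing_middle_centre and stand_top below 0.035 m and angle between housing_middle_centre's own z axis and vertical below 0.2 rad and contact force between housing_middle and the fingers above 2 N and contact force between housing_middle and stand below 0.1 N and contact force between housing_middle and lamp below 0.1 N and linear speed of housing_middle below 0.1 m/s and height (world z) of housing_left_centre between 0.041 and 0.059 m and angle between each of housing_left_centre, housing_right_centre's own z axis and vertical below 0.12 rad and distance of each of housing_left_centre, housing_right_centre from where it was at the start of the episode below 0.06 m and contact force between each of housing_left, housing_right and the fingers below 0.1 N and linear speed of each of housing_left, housing_right below 0.03 m/s and height (world z) of housing_right_centre between 0.041 and 0.059 m) or (distance between ball_center and housing_right_centre below 0.045 m and height (world z) of housing_right_centre between 0.145 and 0.29 m and horizontal distance between housing_right_centre and stand_top below 0.035 m and angle between housing_right_centre's own z axis and vertical below 0.2 rad and contact force between housing_right and the fingers above 2 N and contact force between housing_right and stand below 0.1 N and contact force between housing_right and lamp below 0.1 N and linear speed of housing_right below 0.1 m/s and height (world z) of housing_left_centre between 0.041 and 0.059 m and angle between each of housing_left_centre, housing_middle_centre's own z axis and vertical below 0.12 rad and distance of each of housing_left_centre, housing_middle_centre from where it was at the start of the episode below 0.06 m and contact force between each of housing_left, housing_middle and the fingers below 0.1 N and linear speed of each of housing_left, housing_middle below 0.03 m/s and height (world z) of housing_middle_centre between 0.041 and 0.059 m))); the arm keeps its last pose, push and grip.
It fails at once if the blue collar is moved by more than 30 mm (distance of collar from where it was at the start of the episode above 0.03 m).
It fails at once if the wrench is moved by more than 30 mm (distance of wrench from where it was at the start of the episode above 0.03 m).
It fails at once if the spray can is moved by more than 30 mm (distance of spray from where it was at the start of the episode above 0.03 m).
It fails at once if a housing is knocked over or turned on its side (beyond 75 degrees) (angle between any of housing_left_centre, housing_middle_centre, housing_right_centre's own z axis and vertical above 1.3 rad).
It fails at once if the lantern is tipped over (angle between lamp_handle's own z axis and vertical above 0.8 rad).
It also fails if it takes over 72 s, if anything falls off the work surface, if the arm or the gripper's body presses on something with over 40 N, if the wrist force passes 120 N, or if a joint passes its speed limit or range.

## Working session

There is one attempt and no reset: what is moved stays moved. The work goes in short steps, Python scripts to look and compute and a tool call to move; the robot and the scene stay as the last step left them, time stands still between calls to the robot, and variables do not carry over. Pictures are saved under pics/ and viewed, at most 10 in all, crops included, and the job is handed in when it is done.

Besides the shell and the picture viewer there is one more tool, called as a command line: name --argument value ..., lists and objects as JSON in quotes. servo_tool: Moves the arm, as the interface text tells. Its arguments: {"type":"object","properties":{"increments":{"type":"array"},"jaw":{"type":"number"},"force":{"type":"number"}},"required":["increments"]}

```bash
mkdir -p pics; ls; python3 - <<'E'
from plant import r
import cv2,numpy as np
o=r.get_obs();print(o)
for n in("scene","top"):
    f=r.grab_frame(n);np.save(f"pics/{n}.npy",f);cv2.imwrite(f"pics/{n}0.png",f[:,:,::-1])
    c=r.calibration(n);print(n,{k:np.round(v,4).tolist() for k,v in c.items()})
E
```

```text
pics
{'clock': 0.0, 'qpos': array([-1.11098399e+00,  2.13336558e-01, -3.50642922e-02,  1.32348619e+00,
        1.77469050e-05,  1.57079246e+00]), 'qd': array([-2.76788273e-03,  2.42309475e-03, -2.32956272e-04,  1.35354269e-03,
        8.42335370e-06, -5.66723474e-04]), 'joint_efforts': array([-2.75940241e-03, -6.86156344e+01,  4.87123919e+01,  1.74146052e-02,
       -5.04580373e-05,  8.03405044e-06]), 'position': array([ 0.22173364, -0.44773861,  0.2061239 ]), 'eef_rot': array([-3.14050194e+00, -1.77511080e-05,  4.59816178e-01]), 'force': array([0.18878552, 0.33239021, 0.34308946]), 'moment': array([-0.00454101,  0.0195149 ,  0.03847225]), 'finger_force': 0.0, 'opening': 0.08564937609460253}
scene {'fx': 469.3829, 'fy': 469.3829, 'cx': 310.0578, 'cy': 194.0487, 'R': [[-0.6139, 0.7892, 0.0169], [0.4542, 0.3706, -0.8102], [-0.6457, -0.4896, -0.5859]], 't': [0.3861, -0.1591, 1.8674]}
top {'fx': 485.9923, 'fy': 485.9923, 'cx': 321.7912, 'cy': 196.9458, 'R': [[-0.0079, -0.9999, 0.0066], [-0.9934, 0.0071, -0.1148], [0.1148, -0.0075, -0.9934]], 't': [-0.0313, 0.5867, 1.578]}
```

View pics/scene0.png

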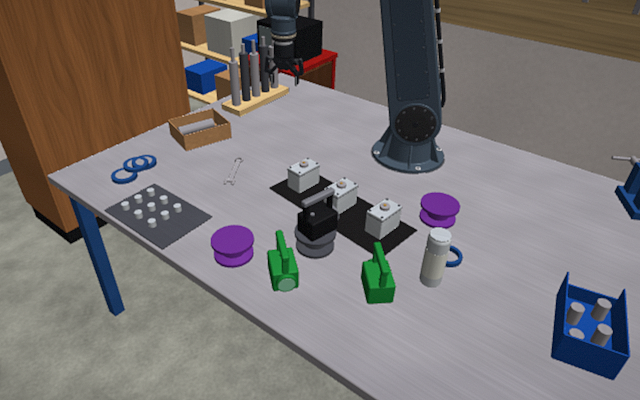

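View pics/top0.png

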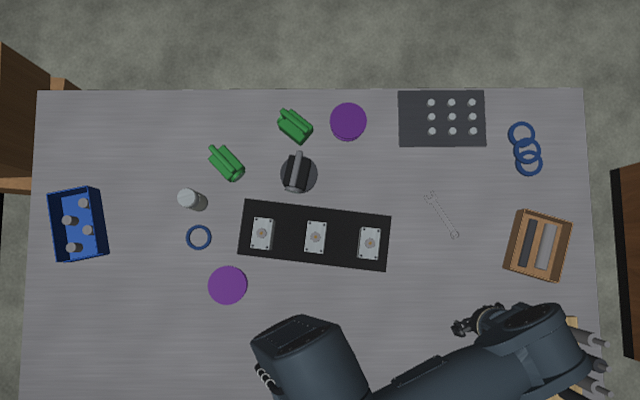

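The top view shows the black lantern on the grey stand at about (298,172). The three housings are at (262,233), (316,237) and (370,243), the collar at (199,237), the spray can at (190,198) and the wrench at (442,215). The green lanterns at (295,126) and (226,162) and the purple stands at (348,122) and (227,285) are look-alikes. The black lantern on the steel stand fits the description. I'll measure it and confirm in an enlarged crop.

```bash
cat > h.py <<'E'
import cv2,numpy as np
from plant import r
def ray(n,uv,z,c=None):
    c=c or r.calibration(n);R=np.array(c["R"]);t=np.array(c["t"]);C=-R.T@t
    d=R.T@np.array([(uv[0]-c["cx"])/c["fx"],(uv[1]-c["cy"])/c["fy"],1]);return C+d*(z-C[2])/d[2]
def proj(n,X):
    c=r.calibration(n);p=np.array(c["R"])@X+c["t"];return [c["fx"]*p[0]/p[2]+c["cx"],c["fy"]*p[1]/p[2]+c["cy"]]
def rect(n,m,z):
    """min-area rectangle of mask, corners cast on plane z: centre, sizes, yaw of the long axis"""
    cs,_=cv2.findContours(m,cv2.RETR_EXTERNAL,cv2.CHAIN_APPROX_NONE);c=max(cs,key=cv2.contourArea)[:,0]
    P=np.array([ray(n,p,z)[:2] for p in c])*1000
    (x,y),(w,h),a=cv2.minAreaRect(P.astype(np.float32))
    if w<h:w,h,a=h,w,a+90
    return np.round([x,y,w,h,(a+90)%180-90],1)
E
python3 - <<'E'
from h import *
f=np.load("pics/top.npy");hsv=cv2.cvtColor(f,cv2.COLOR_RGB2HSV)
print("pix",[f[v,u].tolist() for u,v in((255,233),(300,165),(303,160),(285,170),(312,180),(250,215),(225,225))])
m=np.zeros(f.shape[:2],np.uint8);m[195:270,240:390]=(f[195:270,240:390].min(2)>120)*255
m[:, :245]=0
mm=np.zeros_like(m);mm[200:268,246:385]=m[200:268,246:385]
n,l,s,c=cv2.connectedComponentsWithStats(mm)
for i in range(1,n):
    if s[i][4]>200: print("housing px",c[i],rect("top",((l==i)*255).astype(np.uint8),.084))
cv2.imwrite("pics/crop.png",cv2.resize(f[140:270,235:395],None,fx=5,fy=4.6,interpolation=cv2.INTER_CUBIC)[:,:,::-1])
E
```

```text
pix [[143, 151, 154], [38, 39, 41], [36, 37, 39], [50, 52, 55], [59, 62, 66], [35, 35, 36], [123, 123, 126]]
housing px [346.28592814 204.71407186] [562.6 -52.8 367.6  40.2  84.8]
housing px [260.96086957 232.93695652] [467.1 158.8  96.   59.3  -7.4]
housing px [314.76239669 236.5785124 ] [454.1 -12.1  96.   59.6  -7.1]
housing px [369.01923077 242.66025641] [ 433.3 -184.7   96.4   59.4   -7.3]
housing px [276.80482897 263.3501006 ] [375.9  65.3 281.6  34.5  89.5]
```

View pics/crop.png

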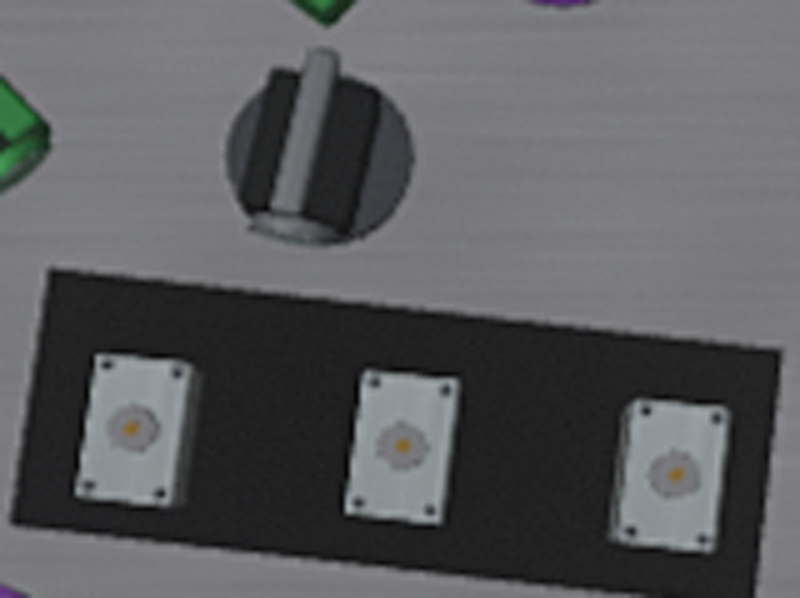

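The crop confirms the target. The black lantern stands on the grey stand with its pale bar running from crop (322,50) to (285,212). The lens faces the robot, and the three housing plugs are at (133,428), (403,446) and (674,475).

```bash
python3 - <<'E'
from h import *
f=np.load("pics/top.npy")
P=lambda u,v:(235+u/5,140+v/4.6)
a=ray("top",P(322,50),.185);b=ray("top",P(285,210),.185);print("bar",a,b,np.linalg.norm(a-b),(a+b)/2,"yaw",np.arctan2(*(a-b)[1::-1]))
l=ray("top",P(227,157),.06);q=ray("top",P(414,157),.06);bt=ray("top",P(320,245),.06);print("stand",(l+q)/2,np.linalg.norm(l-q),bt)
for p in((133,428),(403,446),(674,475)):print("plug",ray("top",P(*p),.095))
print("mat",[ray("top",P(*p),.003)[:2].round(3) for p in((52,270),(780,350),(755,598),(12,522))])
# scene view check
s=np.load("pics/scene.npy")
for X in ((a+b)/2,np.r_[((l+q)/2)[:2],.06]):print("in scene",proj("scene",X))
E
```

```text
bar [0.71031386 0.03229577 0.185     ] [0.60387787 0.054844   0.185     ] 0.1087981724087048 [0.65709586 0.04356989 0.185     ] yaw -0.2087612904823737
stand [0.65930486 0.03829022 0.06      ] 0.12261337240414513 [0.59609756 0.03879219 0.06      ]
plug [0.46593139 0.15588178 0.095     ]
plug [ 0.45229078 -0.01468286  0.095     ]
plug [ 0.4311294  -0.18567004  0.095     ]
mat [array([0.586, 0.222]), array([ 0.523, -0.269]), array([ 0.344, -0.248]), array([0.402, 0.247])]
in scene [np.float64(317.27937294221), np.float64(196.0557403902094)]
in scene [np.float64(314.3086286059905), np.float64(229.8783410784211)]
```

servo_tool --increments '[{"dz":-0.6,"az":0.084},{"dz":-0.6,"az":0.084},{"dz":-0.6,"az":0.084},{"dz":-0.6,"az":0.084},{"dz":-0.6,"az":0.084},{"dz":-0.6,"az":0.084},{"dz":-0.6,"az":0.084},{"dz":-0.6,"az":0.084}]' --jaw -1

```text
$.increments[0]: bad value
```

```bash
cat > d.py <<'E'
import sys
from h import *
from scipy.spatial.transform import Rotation as Ro
o=r.get_obs();x,y,z,yaw=map(float,sys.argv[1:5])
R=Ro.from_euler("xyz",o["eef_rot"]);d=R.inv().apply(np.array([x,y,z])-o["position"])
T=Ro.from_euler("xyz",[np.pi,0,yaw])
print("d cm",(d*100).round(2),"rot",(R.inv()*T).as_rotvec().round(3),"t",round(o["clock"],2),"pos",o["position"].round(4),"rpy",o["eef_rot"].round(3),"F",o["force"].round(1),"M",o["moment"].round(3),"open",round(o["opening"],4))
E
python3 d.py .657 .042 .25 -.21
```

```text
d cm [ 60.74 -24.58  -4.36] rot [-0.001  0.     0.67 ] t 0.1 pos [ 0.2217 -0.4478  0.2062] rpy [-3.141 -0.     0.46 ] F [0.3 0.9 0.8] M [ 0.024 -0.004 -0.018] open 0.0852
```

servo_tool --increments '[{"dx":0,"dy":0,"dz":-0.6,"ax":0,"ay":0,"az":0.084},{"dx":0,"dy":0,"dz":-0.6,"ax":0,"ay":0,"az":0.084},{"dx":0,"dy":0,"dz":-0.6,"ax":0,"ay":0,"az":0.084},{"dx":0,"dy":0,"dz":-0.6,"ax":0,"ay":0,"az":0.084},{"dx":0,"dy":0,"dz":-0.6,"ax":0,"ay":0,"az":0.084},{"dx":0,"dy":0,"dz":-0.6,"ax":0,"ay":0,"az":0.084},{"dx":0,"dy":0,"dz":-0.6,"ax":0,"ay":0,"az":0.084},{"dx":0,"dy":0,"dz":-0.6,"ax":0,"ay":0,"az":0.084}]' --jaw -1

```text
clock: 0.77
position: [0.2218, -0.4479, 0.2546]
eef_rot: [-3.141, 0.0, -0.216]
force: [-0.2, 0.3, -0.5]
opening: 0.0853
finger_force: 0.0
```

```bash
python3 d.py .657 .042 .25 -.21
```

```text
d cm [ 31.99 -57.19   0.48] rot [-0.001  0.    -0.006] t 0.77 pos [ 0.2218 -0.4479  0.2546] rpy [-3.141  0.    -0.216] F [-0.2  0.3 -0.5] M [ 0.008 -0.008 -0.002] open 0.0853
```

servo_tool --increments '[{"dx":2,"dy":-3.5,"dz":0,"ax":0,"ay":0,"az":0},{"dx":2,"dy":-3.5,"dz":0,"ax":0,"ay":0,"az":0},{"dx":2,"dy":-3.5,"dz":0,"ax":0,"ay":0,"az":0},{"dx":2,"dy":-3.5,"dz":0,"ax":0,"ay":0,"az":0},{"dx":2,"dy":-3.5,"dz":0,"ax":0,"ay":0,"az":0},{"dx":2,"dy":-3.5,"dz":0,"ax":0,"ay":0,"az":0},{"dx":2,"dy":-3.5,"dz":0,"ax":0,"ay":0,"az":0},{"dx":2,"dy":-3.5,"dz":0,"ax":0,"ay":0,"az":0}]'

```text
clock: 1.43
position: [0.4381, -0.2062, 0.2545]
eef_rot: [-3.142, 0.0, -0.212]
force: [0.5, -0.0, 0.4]
opening: 0.0852
finger_force: 0.0
```

servo_tool --increments '[{"dx":2,"dy":-3.5,"dz":0,"ax":0,"ay":0,"az":0},{"dx":2,"dy":-3.5,"dz":0,"ax":0,"ay":0,"az":0},{"dx":2,"dy":-3.5,"dz":0,"ax":0,"ay":0,"az":0},{"dx":2,"dy":-3.5,"dz":0,"ax":0,"ay":0,"az":0},{"dx":2,"dy":-3.5,"dz":0,"ax":0,"ay":0,"az":0},{"dx":2,"dy":-3.5,"dz":0,"ax":0,"ay":0,"az":0},{"dx":1.5,"dy":-3,"dz":0,"ax":0,"ay":0,"az":0},{"dx":1,"dy":-2,"dz":0,"ax":0,"ay":0,"az":0}]'

```text
clock: 2.1
position: [0.6194, -0.0431, 0.257]
eef_rot: [-3.085, 0.002, -0.1]
force: [-0.5, 0.1, 0.5]
opening: 0.0855
finger_force: 0.0
```

```bash
python3 d.py .657 .042 .25 -.21; python3 - <<'E'
from h import *
f=r.grab_frame("wrist");cv2.imwrite("pics/w1.png",f[:,:,::-1])
c=r.calibration("wrist");print({k:np.round(v,3).tolist() for k,v in c.items()})
E
```

```text
d cm [ 2.9  -8.79  1.2 ] rot [-0.057  0.005  0.11 ] t 2.1 pos [ 0.6194 -0.0431  0.257 ] rpy [-3.085e+00  2.000e-03 -1.000e-01] F [-0.5  0.1  0.5] M [-0.054  0.01  -0.046] open 0.0855
{'fx': 299.947, 'fy': 299.947, 'cx': 323.182, 'cy': 193.226, 'R': [[-0.098, -0.994, -0.058], [-0.962, 0.08, 0.261], [-0.255, 0.081, -0.963]], 't': [0.033, 0.552, 0.589]}
```

View pics/w1.png

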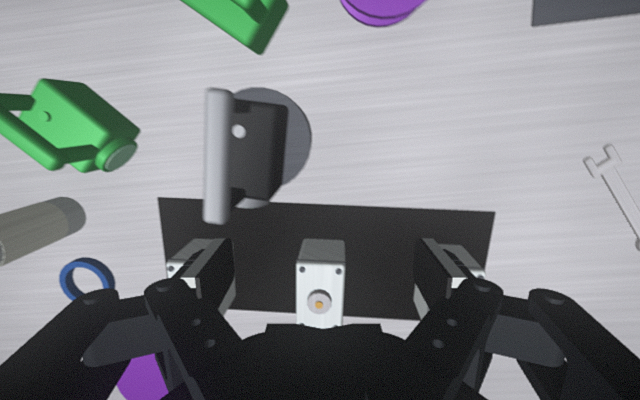

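The wrist picture shows the lantern bar from (217,90) to (216,222), left of the stand disc. The arm lagged behind the commands, so I'll check the bar position and correct.

```bash
python3 - <<'E'
from h import *
a=ray("wrist",(217,90),.185);b=ray("wrist",(216,222),.185);print(a,b,(a+b)/2,np.linalg.norm(a-b),np.arctan2(*(a-b)[1::-1]))
E
python3 d.py .657 .042 .25 -.21
```

```text
[0.71061819 0.03532158 0.185     ] [0.60317459 0.05718694 0.185     ] [0.65689639 0.04625426 0.185     ] 0.10964589225117917 -0.20076386358784568
d cm [ 2.83 -8.66  1.17] rot [-0.057  0.005  0.112] t 2.15 pos [ 0.6203 -0.0419  0.2567] rpy [-3.084e+00  2.000e-03 -9.800e-02] F [ 2.5  2.1 -0.5] M [ 0.004 -0.079 -0.013] open 0.0857
```

servo_tool --increments '[{"dx":0,"dy":0,"dz":0,"ax":-0.028,"ay":0.002,"az":0.056},{"dx":0,"dy":0,"dz":0,"ax":-0.029,"ay":0.003,"az":0.056},{"dx":0.3,"dy":-1.6,"dz":0.1,"ax":0,"ay":0,"az":0},{"dx":0.3,"dy":-1.6,"dz":0.1,"ax":0,"ay":0,"az":0},{"dx":0.3,"dy":-1.6,"dz":0.1,"ax":0,"ay":0,"az":0},{"dx":0.3,"dy":-1.6,"dz":0.1,"ax":0,"ay":0,"az":0},{"dx":0.3,"dy":-1.6,"dz":0.1,"ax":0,"ay":0,"az":0},{"dx":0.3,"dy":-1.2,"dz":0.2,"ax":0,"ay":0,"az":0}]'

```text
clock: 2.82
position: [0.638, -0.0282, 0.2553]
eef_rot: [-3.078, 0.0, -0.077]
force: [-0.6, -0.0, -0.2]
opening: 0.0852
finger_force: 0.0
```

```bash
python3 d.py .657 .0445 .173 -.205
```

```text
d cm [ 1.33 -6.86  8.69] rot [-0.064  0.004  0.128] t 2.82 pos [ 0.638  -0.0282  0.2553] rpy [-3.078  0.    -0.077] F [-0.6 -0.  -0.2] M [-0.042 -0.066 -0.018] open 0.0852
```

```bash
python3 - <<'E'
from h import *
o=r.get_obs();print(o["qpos"].round(3),o["qd"].round(3))
E
```

```text
[-0.078  0.532  0.547  1.586  0.064  3.141] [0.106 0.098 0.109 0.012 0.046 0.   ]
```

The last joint is at its limit, so I need the half-turned grasp. I'll rotate back the other way.

servo_tool --increments '[{"dx":0,"dy":0,"dz":0,"ax":-0.064,"ay":0,"az":-0.1},{"dx":0,"dy":0,"dz":0,"ax":0,"ay":0,"az":-0.124},{"dx":0,"dy":0,"dz":0,"ax":0,"ay":0,"az":-0.124},{"dx":0,"dy":0,"dz":0,"ax":0,"ay":0,"az":-0.124},{"dx":0,"dy":0,"dz":0,"ax":0,"ay":0,"az":-0.124},{"dx":0,"dy":0,"dz":0,"ax":0,"ay":0,"az":-0.124},{"dx":0,"dy":0,"dz":0,"ax":0,"ay":0,"az":-0.124},{"dx":0,"dy":0,"dz":0,"ax":0,"ay":0,"az":-0.124}]'

```text
clock: 3.48
position: [0.6378, -0.0289, 0.2551]
eef_rot: [3.139, -0.001, 0.896]
force: [-0.4, -0.0, -0.9]
opening: 0.0857
finger_force: 0.0
```

servo_tool --increments '[{"dx":0,"dy":0,"dz":0,"ax":0,"ay":0,"az":-0.124},{"dx":0,"dy":0,"dz":0,"ax":0,"ay":0,"az":-0.124},{"dx":0,"dy":0,"dz":0,"ax":0,"ay":0,"az":-0.124},{"dx":0,"dy":0,"dz":0,"ax":0,"ay":0,"az":-0.124},{"dx":0,"dy":0,"dz":0,"ax":0,"ay":0,"az":-0.124},{"dx":0,"dy":0,"dz":0,"ax":0,"ay":0,"az":-0.124},{"dx":0,"dy":0,"dz":0,"ax":0,"ay":0,"az":-0.124},{"dx":0,"dy":0,"dz":0,"ax":0,"ay":0,"az":-0.124}]'

```text
clock: 4.15
position: [0.6378, -0.0289, 0.2551]
eef_rot: [3.139, 0.002, 1.888]
force: [-0.7, 0.2, -1.0]
opening: 0.0851
finger_force: 0.0
```

servo_tool --increments '[{"dx":0,"dy":0,"dz":0,"ax":0,"ay":0,"az":-0.124},{"dx":0,"dy":0,"dz":0,"ax":0,"ay":0,"az":-0.124},{"dx":0,"dy":0,"dz":0,"ax":0,"ay":0,"az":-0.124},{"dx":0,"dy":0,"dz":0,"ax":0,"ay":0,"az":-0.124},{"dx":0,"dy":0,"dz":0,"ax":0,"ay":0,"az":-0.124},{"dx":0,"dy":0,"dz":0,"ax":0,"ay":0,"az":-0.124},{"dx":0,"dy":0,"dz":0,"ax":0,"ay":0,"az":-0.124},{"dx":0,"dy":0,"dz":0,"ax":0,"ay":0,"az":-0.124}]'

```text
clock: 4.82
position: [0.6378, -0.0289, 0.255]
eef_rot: [-3.141, 0.003, 2.88]
force: [0.4, 0.1, 0.1]
opening: 0.0851
finger_force: 0.0
```

```bash
python3 d.py .657 .0445 .25 2.937
```

```text
d cm [0.05 7.59 0.5 ] rot [-0.     0.003 -0.057] t 4.82 pos [ 0.6378 -0.0289  0.255 ] rpy [-3.141e+00  3.000e-03  2.880e+00] F [0.4 0.1 0.1] M [-0.031 -0.024 -0.056] open 0.0851
```

servo_tool --increments '[{"dx":0,"dy":0,"dz":0,"ax":0,"ay":0.003,"az":-0.057},{"dx":-0.1,"dy":1.5,"dz":0,"ax":0,"ay":0,"az":0},{"dx":-0.1,"dy":2,"dz":0,"ax":0,"ay":0,"az":0},{"dx":-0.1,"dy":2,"dz":0,"ax":0,"ay":0,"az":0},{"dx":-0.1,"dy":1.5,"dz":0,"ax":0,"ay":0,"az":0},{"dx":0,"dy":0.6,"dz":0.5,"ax":0,"ay":0,"az":0},{"dx":0,"dy":0,"dz":1,"ax":0,"ay":0,"az":0},{"dx":0,"dy":0,"dz":0.5,"ax":0,"ay":0,"az":0}]'

```text
clock: 5.48
position: [0.6574, 0.0446, 0.2337]
eef_rot: [-3.141, -0.001, 2.93]
force: [1.0, -0.6, 0.5]
opening: 0.0853
finger_force: 0.0
```

```bash
python3 d.py .657 .0445 .173 2.937
```

```text
d cm [ 0.04 -0.01  6.07] rot [-0.001 -0.001 -0.007] t 5.48 pos [0.6574 0.0446 0.2337] rpy [-3.141e+00 -1.000e-03  2.930e+00] F [ 1.  -0.6  0.5] M [-0.005  0.006 -0.034] open 0.0853
```

servo_tool --increments '[{"dx":0,"dy":0,"dz":1,"ax":0,"ay":0,"az":0},{"dx":0,"dy":0,"dz":1,"ax":0,"ay":0,"az":0},{"dx":0,"dy":0,"dz":1,"ax":0,"ay":0,"az":0},{"dx":0,"dy":0,"dz":1,"ax":0,"ay":0,"az":0},{"dx":0,"dy":0,"dz":0.8,"ax":0,"ay":0,"az":0},{"dx":0,"dy":0,"dz":0.7,"ax":0,"ay":0,"az":0},{"dx":0,"dy":0,"dz":0.5,"ax":0,"ay":0,"az":0},{"dx":0,"dy":0,"dz":0,"ax":0,"ay":0,"az":0}]'

```text
clock: 6.15
position: [0.657, 0.0437, 0.1742]
eef_rot: [-3.141, -0.001, 2.93]
force: [-0.5, 0.4, 0.3]
opening: 0.0854
finger_force: 0.0
```

servo_tool --increments '[{"dx":0,"dy":0,"dz":0,"ax":0,"ay":0,"az":0},{"dx":0,"dy":0,"dz":0,"ax":0,"ay":0,"az":0},{"dx":0,"dy":0,"dz":0,"ax":0,"ay":0,"az":0},{"dx":0,"dy":0,"dz":0,"ax":0,"ay":0,"az":0},{"dx":0,"dy":0,"dz":0,"ax":0,"ay":0,"az":0},{"dx":0,"dy":0,"dz":0,"ax":0,"ay":0,"az":0},{"dx":0,"dy":0,"dz":0,"ax":0,"ay":0,"az":0},{"dx":0,"dy":0,"dz":0,"ax":0,"ay":0,"az":0}]' --jaw 1 --force 60

```text
clock: 6.82
position: [0.6575, 0.0439, 0.1752]
eef_rot: [-3.141, 0.0, 2.93]
force: [0.4, 0.6, 0.0]
opening: 0.0001
finger_force: 0.0
```

```bash
python3 - <<'E'
from h import *
f=r.grab_frame("scene");t=r.grab_frame("top")
a=cv2.resize(f[130:270,240:400],(480,420));b=cv2.resize(t[110:230,240:360],(300,300))
c=np.zeros((420,800,3),np.uint8);c[:,:480]=a;c[:300,490:790]=b
cv2.imwrite("pics/chk.png",c[:,:,::-1])
o=r.get_obs();print(o["opening"],o["qpos"].round(3),proj("scene",o["position"]),proj("top",o["position"]))
E
```

```text
0.00029588239578892363 [ 0.067  0.565  0.402  1.407 -0.     0.278] [np.float64(317.20065700521707), np.float64(198.98320322371922)] [np.float64(295.7529632781658), np.float64(168.6184081097839)]
```

View pics/chk.png

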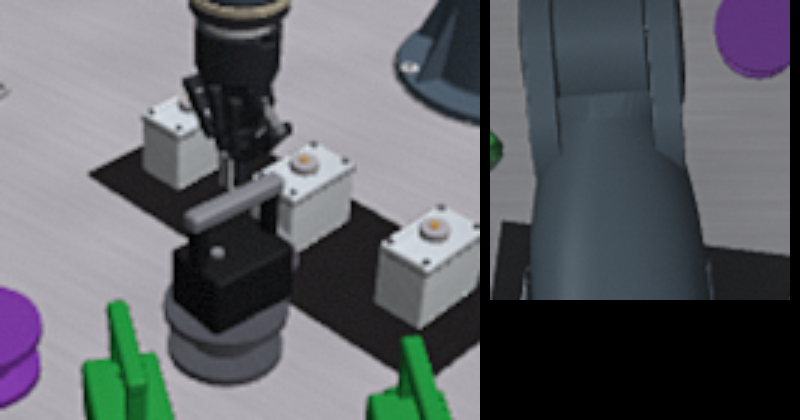

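The scene crop shows the closed fingers hidden behind the bar at about (228,180), not around it. I'll check with the wrist camera.

```bash
python3 - <<'E'
from h import *
f=r.grab_frame("wrist");cv2.imwrite("pics/w2.png",f[:,:,::-1])
o=r.get_obs();print(proj("wrist",o["position"]))
for X in((.71,.033,.185),(.604,.056,.185)):print(proj("wrist",np.array(X)))
E
```

```text
[np.float64(324.78437126875815), np.float64(225.56271561920641)]
[np.float64(325.3950956371636), np.float64(313.16971483100406)]
[np.float64(326.2072014467792), np.float64(133.67661161454706)]
```

View pics/w2.png

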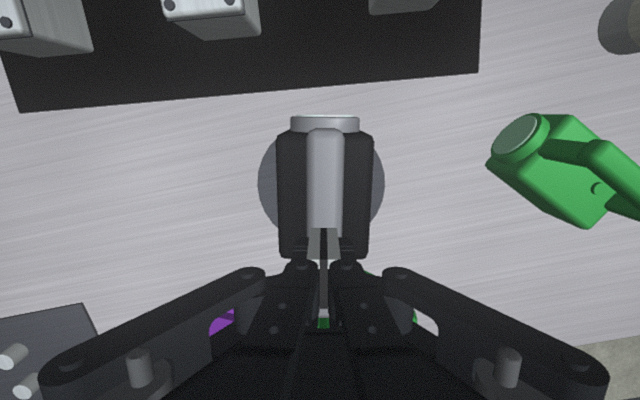

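servo_tool --increments '[{"dx":0,"dy":0,"dz":-0.3,"ax":0,"ay":0,"az":0},{"dx":0,"dy":0,"dz":-0.3,"ax":0,"ay":0,"az":0},{"dx":0,"dy":0,"dz":-0.3,"ax":0,"ay":0,"az":0},{"dx":0,"dy":0,"dz":-0.3,"ax":0,"ay":0,"az":0},{"dx":0,"dy":0,"dz":-0.3,"ax":0,"ay":0,"az":0},{"dx":0,"dy":0,"dz":-0.3,"ax":0,"ay":0,"az":0},{"dx":0,"dy":0,"dz":0,"ax":0,"ay":0,"az":0},{"dx":0,"dy":0,"dz":0,"ax":0,"ay":0,"az":0}]'

```text
clock: 7.63
position: [0.6576, 0.0439, 0.1934]
eef_rot: [-3.141, 0.0, 2.93]
force: [0.7, 0.7, 0.0]
opening: -0.0003
finger_force: 0.0
```

```bash
python3 d.py .657 .0445 .173 2.937; python3 - <<'E'
from h import *
f=r.grab_frame("wrist");s=r.grab_frame("scene")
c=r.calibration("wrist");print("cam",-np.array(c["R"]).T@c["t"],proj("wrist",r.get_obs()["position"]))
o=np.zeros((420,800,3),np.uint8);o[:,:400]=cv2.resize(f[100:300,230:420],(400,420));o[:,400:]=cv2.resize(s[150:250,270:365],(400,420))
cv2.imwrite("pics/chk2.png",o[:,:,::-1])
E
```

```text
d cm [0.07 0.05 2.04] rot [-0.     0.    -0.007] t 7.63 pos [0.6576 0.0439 0.1934] rpy [-3.141  0.     2.93 ] F [0.7 0.7 0. ] M [ 0.044 -0.009 -0.026] open -0.0003
cam [0.59334556 0.05670703 0.36182239] [np.float64(324.7948630942345), np.float64(225.50340316955484)]
```

View pics/chk2.png

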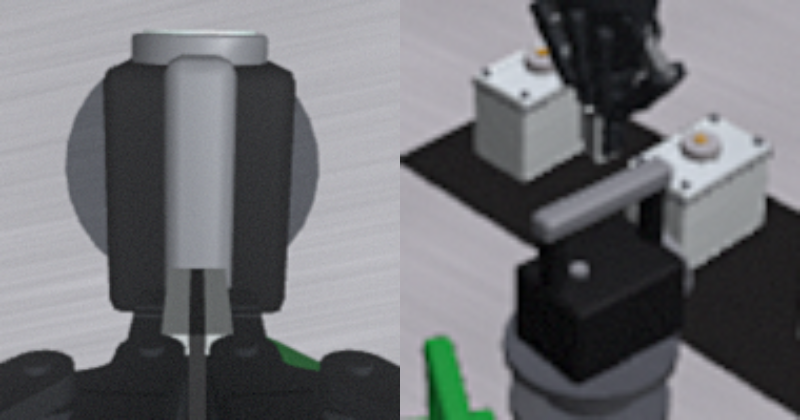

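```bash
python3 - <<'E'
from h import *
p=r.get_obs()["position"]
for z in(-.02,-.011,0,.01,.02,.03):
    X=p+[0,0,z];print(z,np.round(proj("wrist",X),1),np.round(proj("scene",X),1))
X=np.array([.657,.0445,.19]);print("bar top",proj("scene",X),proj("wrist",X))
for z in(.17,.19,.21):print(z,np.round(proj("wrist",np.array([.657-.055,.0445+.011,z])),1))
E
```

```text
-0.02 [324.6 214.6] [317.2 199.6]
-0.011 [324.7 219.2] [317.3 197. ]
0 [324.8 225.5] [317.4 193.8]
0.01 [324.9 231.9] [317.5 190.9]
0.02 [325.  239.1] [317.6 188. ]
0.03 [325.1 247.1] [317.7 185. ]
bar top [np.float64(317.6121128940603), np.float64(194.71734550368544)] [np.float64(325.61029212593905), np.float64(222.89350624407246)]
0.17 [324.3 127.2]
0.19 [324.4 128.9]
0.21 [324.5 131. ]
```

The tips sit about 2 cm higher than the reported TCP implies, so the fingers closed just above the bar. TCP z 0.143 is safe either way, so I'll reopen and go lower.

servo_tool --increments '[{"dx":0,"dy":0,"dz":0,"ax":0,"ay":0,"az":0},{"dx":0,"dy":0,"dz":0,"ax":0,"ay":0,"az":0},{"dx":0,"dy":0,"dz":0,"ax":0,"ay":0,"az":0},{"dx":0,"dy":0,"dz":0,"ax":0,"ay":0,"az":0},{"dx":0,"dy":0,"dz":0,"ax":0,"ay":0,"az":0},{"dx":0,"dy":0,"dz":0,"ax":0,"ay":0,"az":0},{"dx":0,"dy":0,"dz":0,"ax":0,"ay":0,"az":0},{"dx":0,"dy":0,"dz":0,"ax":0,"ay":0,"az":0}]' --jaw -1

```text
clock: 8.4
position: [0.6575, 0.0439, 0.1932]
eef_rot: [-3.141, 0.0, 2.93]
force: [-0.7, -0.2, 0.1]
opening: 0.0852
finger_force: 0.0
```

servo_tool --increments '[{"dx":0,"dy":0,"dz":1,"ax":0,"ay":0,"az":0},{"dx":0,"dy":0,"dz":1,"ax":0,"ay":0,"az":0},{"dx":0,"dy":0,"dz":1,"ax":0,"ay":0,"az":0},{"dx":0,"dy":0,"dz":0.7,"ax":0,"ay":0,"az":0},{"dx":0,"dy":0,"dz":0.5,"ax":0,"ay":0,"az":0},{"dx":0,"dy":0,"dz":0.5,"ax":0,"ay":0,"az":0},{"dx":0,"dy":0,"dz":0.3,"ax":0,"ay":0,"az":0},{"dx":0,"dy":0,"dz":0,"ax":0,"ay":0,"az":0}]'

```text
clock: 9.07
position: [0.6573, 0.0439, 0.1427]
eef_rot: [-3.141, -0.001, 2.93]
force: [-0.2, 0.2, -0.4]
opening: 0.0859
finger_force: 0.0
```

servo_tool --increments '[{"dx":0,"dy":0,"dz":0,"ax":0,"ay":0,"az":0},{"dx":0,"dy":0,"dz":0,"ax":0,"ay":0,"az":0},{"dx":0,"dy":0,"dz":0,"ax":0,"ay":0,"az":0},{"dx":0,"dy":0,"dz":0,"ax":0,"ay":0,"az":0},{"dx":0,"dy":0,"dz":0,"ax":0,"ay":0,"az":0},{"dx":0,"dy":0,"dz":0,"ax":0,"ay":0,"az":0},{"dx":0,"dy":0,"dz":0,"ax":0,"ay":0,"az":0},{"dx":0,"dy":0,"dz":0,"ax":0,"ay":0,"az":0}]' --jaw 1 --force 60

```text
clock: 9.73
position: [0.6577, 0.044, 0.1435]
eef_rot: [-3.142, 0.001, 2.93]
force: [0.1, 2.1, 4.2]
opening: 0.0188
finger_force: 60.0
```

servo_tool --increments '[{"dx":0,"dy":0,"dz":-0.4,"ax":0,"ay":0,"az":0},{"dx":0,"dy":0,"dz":-0.8,"ax":0,"ay":0,"az":0},{"dx":0,"dy":0,"dz":-0.8,"ax":0,"ay":0,"az":0},{"dx":0,"dy":0,"dz":-0.8,"ax":0,"ay":0,"az":0},{"dx":0,"dy":0,"dz":-0.8,"ax":0,"ay":0,"az":0},{"dx":0,"dy":0,"dz":-0.4,"ax":0,"ay":0,"az":0},{"dx":0,"dy":0,"dz":0,"ax":0,"ay":0,"az":0},{"dx":0,"dy":0,"dz":0,"ax":0,"ay":0,"az":0}]'

```text
clock: 10.4
position: [0.6577, 0.0439, 0.1833]
eef_rot: [-3.141, 0.0, 2.93]
force: [-0.6, 0.6, -4.8]
opening: 0.0188
finger_force: 59.0
```

```bash
python3 d.py .63 -.13 .0835 2.93
```

```text
d cm [ -0.94 -17.58   9.99] rot [-0.  0.  0.] t 10.4 pos [0.6577 0.0439 0.1833] rpy [-3.141  0.     2.93 ] F [-0.6  0.6 -4.8] M [-0.008 -0.048 -0.026] open 0.0188
```

Lifted, at 4.8 N. Moving it over and lowering it.

servo_tool --increments '[{"dx":-0.1,"dy":-1.2,"dz":0,"ax":0,"ay":0,"az":0},{"dx":-0.1,"dy":-2.4,"dz":0,"ax":0,"ay":0,"az":0},{"dx":-0.1,"dy":-2.8,"dz":0,"ax":0,"ay":0,"az":0},{"dx":-0.2,"dy":-2.8,"dz":0,"ax":0,"ay":0,"az":0},{"dx":-0.2,"dy":-2.8,"dz":0,"ax":0,"ay":0,"az":0},{"dx":-0.1,"dy":-2.6,"dz":0,"ax":0,"ay":0,"az":0},{"dx":-0.1,"dy":-2,"dz":0,"ax":0,"ay":0,"az":0},{"dx":0,"dy":-1,"dz":0,"ax":0,"ay":0,"az":0}]'

```text
clock: 11.07
position: [0.6283, -0.1331, 0.1828]
eef_rot: [-3.141, -0.001, 2.928]
force: [0.7, 0.1, -4.8]
opening: 0.0191
finger_force: 59.2
```

servo_tool --increments '[{"dx":0,"dy":0,"dz":1,"ax":0,"ay":0,"az":0},{"dx":0,"dy":0,"dz":1.5,"ax":0,"ay":0,"az":0},{"dx":0,"dy":0,"dz":2,"ax":0,"ay":0,"az":0},{"dx":0,"dy":0,"dz":2,"ax":0,"ay":0,"az":0},{"dx":0,"dy":0,"dz":1.5,"ax":0,"ay":0,"az":0},{"dx":0,"dy":0,"dz":1,"ax":0,"ay":0,"az":0},{"dx":0,"dy":0,"dz":0.5,"ax":0,"ay":0,"az":0},{"dx":0,"dy":0,"dz":0.3,"ax":0,"ay":0,"az":0}]'

```text
clock: 11.73
position: [0.6291, -0.1297, 0.0846]
eef_rot: [-3.141, -0.001, 2.93]
force: [0.4, 0.3, -4.2]
opening: 0.019
finger_force: 59.2
```

```bash
python3 d.py .63 -.13 .0835 2.93
```

```text
d cm [-0.1  -0.01  0.11] rot [-0.    -0.001  0.   ] t 11.73 pos [ 0.6291 -0.1297  0.0846] rpy [-3.141e+00 -1.000e-03  2.930e+00] F [ 0.4  0.3 -4.2] M [0.013 0.001 0.031] open 0.019
```

servo_tool --increments '[{"dx":0,"dy":0,"dz":0.15,"ax":0,"ay":0,"az":0},{"dx":0,"dy":0,"dz":0,"ax":0,"ay":0,"az":0},{"dx":0,"dy":0,"dz":0,"ax":0,"ay":0,"az":0},{"dx":0,"dy":0,"dz":0,"ax":0,"ay":0,"az":0},{"dx":0,"dy":0,"dz":0,"ax":0,"ay":0,"az":0},{"dx":0,"dy":0,"dz":0,"ax":0,"ay":0,"az":0},{"dx":0,"dy":0,"dz":0,"ax":0,"ay":0,"az":0},{"dx":0,"dy":0,"dz":0,"ax":0,"ay":0,"az":0}]'

```text
clock: 12.4
position: [0.6294, -0.1302, 0.0839]
eef_rot: [-3.141, 0.0, 2.93]
force: [-0.3, -0.1, -5.1]
opening: 0.0186
finger_force: 59.2
```

servo_tool --increments '[{"dx":0,"dy":0,"dz":0,"ax":0,"ay":0,"az":0},{"dx":0,"dy":0,"dz":0,"ax":0,"ay":0,"az":0},{"dx":0,"dy":0,"dz":0,"ax":0,"ay":0,"az":0},{"dx":0,"dy":0,"dz":0,"ax":0,"ay":0,"az":0},{"dx":0,"dy":0,"dz":0,"ax":0,"ay":0,"az":0},{"dx":0,"dy":0,"dz":0,"ax":0,"ay":0,"az":0},{"dx":0,"dy":0,"dz":0,"ax":0,"ay":0,"az":0},{"dx":0,"dy":0,"dz":0,"ax":0,"ay":0,"az":0}]' --jaw -1

```text
clock: 13.07
position: [0.6293, -0.1301, 0.0838]
eef_rot: [-3.141, 0.0, 2.93]
force: [-0.8, 0.1, 0.5]
opening: 0.0851
finger_force: 0.0
```

servo_tool --increments '[{"dx":0,"dy":0,"dz":-0.5,"ax":0,"ay":0,"az":0},{"dx":0,"dy":0,"dz":-1,"ax":0,"ay":0,"az":0},{"dx":0,"dy":0,"dz":-1.5,"ax":0,"ay":0,"az":0},{"dx":0,"dy":0,"dz":-1.5,"ax":0,"ay":0,"az":0},{"dx":0,"dy":0,"dz":-1.5,"ax":0,"ay":0,"az":0},{"dx":0,"dy":0,"dz":-1.5,"ax":0,"ay":0,"az":0},{"dx":0,"dy":0,"dz":-0.5,"ax":0,"ay":0,"az":0},{"dx":0,"dy":0,"dz":0,"ax":0,"ay":0,"az":-0.085}]'

```text
clock: 13.73
position: [0.6303, -0.1303, 0.166]
eef_rot: [-3.141, 0.003, 3.013]
force: [0.3, -0.4, -0.8]
opening: 0.0853
finger_force: 0.0
```

```bash
python3 d.py .466 .156 .15 3.0146
```

```text
d cm [19.96 26.29  1.52] rot [-0.001  0.003 -0.001] t 13.73 pos [ 0.6303 -0.1303  0.166 ] rpy [-3.141e+00  3.000e-03  3.013e+00] F [ 0.3 -0.4 -0.8] M [-0.037  0.022  0.051] open 0.0853
```

servo_tool --increments '[{"dx":1.2,"dy":1.6,"dz":0,"ax":0,"ay":0,"az":0},{"dx":2.4,"dy":3.1,"dz":0,"ax":0,"ay":0,"az":0},{"dx":2.4,"dy":3.1,"dz":0,"ax":0,"ay":0,"az":0},{"dx":2.4,"dy":3.1,"dz":0,"ax":0,"ay":0,"az":0},{"dx":2.4,"dy":3.1,"dz":0,"ax":0,"ay":0,"az":0},{"dx":2.4,"dy":3.1,"dz":0,"ax":0,"ay":0,"az":0},{"dx":2.4,"dy":3.1,"dz":0,"ax":0,"ay":0,"az":0},{"dx":1.8,"dy":2.4,"dz":0,"ax":0,"ay":0,"az":0}]'

```text
clock: 14.4
position: [0.4836, 0.118, 0.164]
eef_rot: [3.142, 0.0, 3.016]
force: [-0.1, 0.3, -0.1]
opening: 0.0854
finger_force: 0.0
```

servo_tool --increments '[{"dx":1.4,"dy":2,"dz":0,"ax":0,"ay":0,"az":0},{"dx":0.8,"dy":1.2,"dz":0,"ax":0,"ay":0,"az":0},{"dx":0.4,"dy":0.5,"dz":0,"ax":0,"ay":0,"az":0},{"dx":0,"dy":0,"dz":0.5,"ax":0,"ay":0,"az":0},{"dx":0,"dy":0,"dz":1,"ax":0,"ay":0,"az":0},{"dx":0,"dy":0,"dz":0.8,"ax":0,"ay":0,"az":0},{"dx":0,"dy":0,"dz":0,"ax":0,"ay":0,"az":0},{"dx":0,"dy":0,"dz":0,"ax":0,"ay":0,"az":0}]'

```text
clock: 15.07
position: [0.4639, 0.1551, 0.1398]
eef_rot: [-3.14, -0.001, 3.014]
force: [-0.1, 0.4, 0.5]
opening: 0.0853
finger_force: 0.0
```

```bash
python3 d.py .466 .156 .02 3.0146;  python3 - <<'E'
from h import *
f=r.grab_frame("wrist");cv2.imwrite("pics/w3.png",f[:,:,::-1])
print([np.round(proj("wrist",np.array([.466,.156,z])),0) for z in (.095,.084)],[proj("wrist",r.get_obs()["position"])])
E
```

```text
d cm [-0.22  0.13 11.98] rot [-0.001 -0.001 -0.001] t 15.07 pos [0.4639 0.1551 0.1398] rpy [-3.140e+00 -1.000e-03  3.014e+00] F [-0.1  0.4  0.5] M [ 0.021 -0.05   0.052] open 0.0853
[array([326., 206.]), array([326., 202.])] [[np.float64(324.80911793636506), np.float64(225.6833038378807)]]
```

View pics/w3.png

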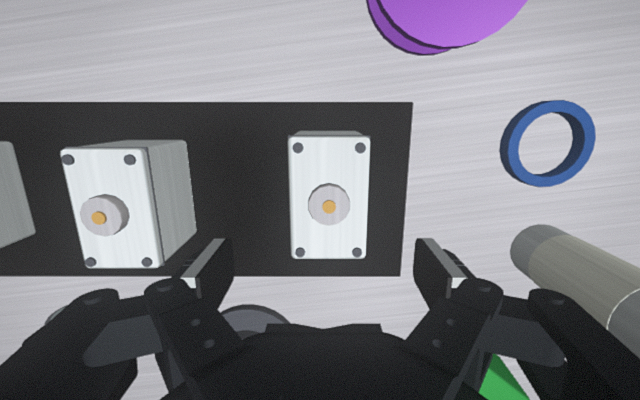

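The wrist view shows the left housing between the fingers, with its plug at (329,206) against a predicted (326,206). The collar (548,142) and the spray can are clear of the gripper.

servo_tool --increments '[{"dx":-0.1,"dy":0.1,"dz":1,"ax":0,"ay":0,"az":0},{"dx":-0.1,"dy":0.1,"dz":2,"ax":0,"ay":0,"az":0},{"dx":0,"dy":0.1,"dz":2.3,"ax":0,"ay":0,"az":0},{"dx":0,"dy":0,"dz":2.3,"ax":0,"ay":0,"az":0},{"dx":0,"dy":0,"dz":2,"ax":0,"ay":0,"az":0},{"dx":0,"dy":0,"dz":1.2,"ax":0,"ay":0,"az":0},{"dx":0,"dy":0,"dz":0.8,"ax":0,"ay":0,"az":0},{"dx":0,"dy":0,"dz":0.4,"ax":0,"ay":0,"az":0}]'

```text
clock: 15.78
position: [0.4661, 0.1585, 0.0195]
eef_rot: [-3.141, -0.001, 3.015]
force: [-0.0, 0.3, -0.6]
opening: 0.0855
finger_force: 0.0
```

servo_tool --increments '[{"dx":0,"dy":0,"dz":0,"ax":0,"ay":0,"az":0},{"dx":0,"dy":0,"dz":0,"ax":0,"ay":0,"az":0},{"dx":0,"dy":0,"dz":0,"ax":0,"ay":0,"az":0},{"dx":0,"dy":0,"dz":0,"ax":0,"ay":0,"az":0},{"dx":0,"dy":0,"dz":0,"ax":0,"ay":0,"az":0},{"dx":0,"dy":0,"dz":0,"ax":0,"ay":0,"az":0},{"dx":0,"dy":0,"dz":0,"ax":0,"ay":0,"az":0},{"dx":0,"dy":0,"dz":0,"ax":0,"ay":0,"az":0}]' --jaw 1 --force 80

```text
clock: 16.45
position: [0.4671, 0.1588, 0.0215]
eef_rot: [3.142, 0.001, 3.015]
force: [-2.0, -2.9, 6.6]
opening: 0.0606
finger_force: 88.3
```

```bash
python3 d.py .466 .156 .02 3.0146
```

```text
d cm [ 0.07 -0.29  0.15] rot [0.    0.001 0.   ] t 16.45 pos [0.4671 0.1588 0.0215] rpy [3.142e+00 1.000e-03 3.015e+00] F [-2.  -2.9  6.6] M [-0.359  0.3    0.009] open 0.0606
```

servo_tool --increments '[{"dx":0,"dy":0,"dz":-0.4,"ax":0,"ay":0,"az":0},{"dx":0,"dy":0,"dz":-1,"ax":0,"ay":0,"az":0},{"dx":0,"dy":0,"dz":-1.3,"ax":0,"ay":0,"az":0},{"dx":0,"dy":0,"dz":-1.3,"ax":0,"ay":0,"az":0},{"dx":0,"dy":0,"dz":-1,"ax":0,"ay":0,"az":0},{"dx":0,"dy":0,"dz":-0.5,"ax":0,"ay":0,"az":0},{"dx":0,"dy":0,"dz":0,"ax":0,"ay":0,"az":0},{"dx":0,"dy":0,"dz":0,"ax":0,"ay":0,"az":0}]'

```text
clock: 17.12
position: [0.4665, 0.1588, 0.0756]
eef_rot: [-3.141, 0.0, 3.015]
force: [-0.2, 0.1, -4.5]
opening: 0.0613
finger_force: 87.6
```

servo_tool --increments '[{"dx":2.5,"dy":0,"dz":0,"ax":0,"ay":0,"az":0},{"dx":3,"dy":0,"dz":0,"ax":0,"ay":0,"az":0},{"dx":3,"dy":0,"dz":0,"ax":0,"ay":0,"az":0},{"dx":2.5,"dy":0,"dz":0,"ax":0,"ay":0,"az":0},{"dx":0,"dy":0,"dz":0,"ax":0,"ay":0,"az":0},{"dx":0,"dy":0,"dz":0,"ax":0,"ay":0,"az":0},{"dx":0,"dy":0,"dz":0,"ax":0,"ay":0,"az":0},{"dx":0,"dy":0,"dz":0,"ax":0,"ay":0,"az":0}]'

```text
clock: 17.78
position: [0.358, 0.1726, 0.0755]
eef_rot: [-3.141, 0.0, 3.015]
force: [0.1, -0.4, -5.1]
opening: 0.0609
finger_force: 88.8
```

```bash
cat > m.py <<'E'
from h import *
L=[]
for i in range(8):
    r.grab_frame("wrist");o=r.get_obs();L.append(np.r_[o["moment"],o["force"]])
L=np.array(L);yaw=o["eef_rot"][2];M=L.mean(0)
print("M",M[:3].round(3),"sd",L.std(0)[:3].round(3),"F",M[3:].round(2),"M about tool x,y",round(M[0]*np.cos(yaw)+M[1]*np.sin(yaw),3),round(M[0]*np.sin(yaw)-M[1]*np.cos(yaw),3),"rpy",o["eef_rot"].round(3),"pos",o["position"].round(4),"t",round(o["clock"],2),"open",round(o["opening"],4))
E
python3 m.py
```

```text
M [-0.012 -0.008  0.004] sd [0.03  0.036 0.024] F [ 0.17  0.09 -4.59] M about tool x,y 0.011 -0.009 rpy [-3.141 -0.     3.015] pos [0.3575 0.1726 0.0756] t 18.18 open 0.0606
```

servo_tool --increments '[{"dx":-2.5,"dy":0,"dz":0,"ax":0,"ay":0,"az":0},{"dx":-3,"dy":0,"dz":0,"ax":0,"ay":0,"az":0},{"dx":-3,"dy":0,"dz":0,"ax":0,"ay":0,"az":0},{"dx":-2.5,"dy":0,"dz":0,"ax":0,"ay":0,"az":0},{"dx":0,"dy":0,"dz":0,"ax":0,"ay":0,"az":0},{"dx":0,"dy":0,"dz":0,"ax":0,"ay":0,"az":0},{"dx":0,"dy":0,"dz":0,"ax":0,"ay":0,"az":0},{"dx":0,"dy":0,"dz":0,"ax":0,"ay":0,"az":0}]'

```text
clock: 18.85
position: [0.4656, 0.1588, 0.0756]
eef_rot: [-3.141, -0.001, 3.015]
force: [0.0, -0.4, -4.7]
opening: 0.061
finger_force: 89.1
```

```bash
python3 m.py
```

```text
M [ 0.011 -0.016  0.008] sd [0.03  0.029 0.031] F [-0.04 -0.19 -4.15] M about tool x,y -0.013 -0.014 rpy [-3.141  0.     3.015] pos [0.4664 0.1588 0.0757] t 19.25 open 0.0613
```

The left housing is silent, with a moment change of 0.005 N m. Setting it back down.

servo_tool --increments '[{"dx":0,"dy":0,"dz":0.5,"ax":0,"ay":0,"az":0},{"dx":0,"dy":0,"dz":1,"ax":0,"ay":0,"az":0},{"dx":0,"dy":0,"dz":1.3,"ax":0,"ay":0,"az":0},{"dx":0,"dy":0,"dz":1.2,"ax":0,"ay":0,"az":0},{"dx":0,"dy":0,"dz":0.8,"ax":0,"ay":0,"az":0},{"dx":0,"dy":0,"dz":0.4,"ax":0,"ay":0,"az":0},{"dx":0,"dy":0,"dz":0.2,"ax":0,"ay":0,"az":0},{"dx":0,"dy":0,"dz":0,"ax":0,"ay":0,"az":0}]'

```text
clock: 19.92
position: [0.4661, 0.1586, 0.0217]
eef_rot: [-3.141, -0.0, 3.015]
force: [0.5, -0.5, -4.9]
opening: 0.061
finger_force: 89.1
```

servo_tool --increments '[{"dx":0,"dy":0,"dz":0,"ax":0,"ay":0,"az":0},{"dx":0,"dy":0,"dz":0,"ax":0,"ay":0,"az":0},{"dx":0,"dy":0,"dz":0,"ax":0,"ay":0,"az":0},{"dx":0,"dy":0,"dz":0,"ax":0,"ay":0,"az":0},{"dx":0,"dy":0,"dz":0,"ax":0,"ay":0,"az":0},{"dx":0,"dy":0,"dz":0,"ax":0,"ay":0,"az":0},{"dx":0,"dy":0,"dz":0,"ax":0,"ay":0,"az":0},{"dx":0,"dy":0,"dz":0,"ax":0,"ay":0,"az":0}]' --jaw -1

```text
clock: 20.58
position: [0.4665, 0.1587, 0.0217]
eef_rot: [-3.141, 0.0, 3.015]
force: [0.3, 0.1, 1.0]
opening: 0.0853
finger_force: 0.0
```

servo_tool --increments '[{"dx":0,"dy":0,"dz":-0.5,"ax":0,"ay":0,"az":0},{"dx":0,"dy":0,"dz":-1,"ax":0,"ay":0,"az":0},{"dx":0,"dy":0,"dz":-2,"ax":0,"ay":0,"az":0},{"dx":0,"dy":0,"dz":-2,"ax":0,"ay":0,"az":0},{"dx":0,"dy":0,"dz":-2,"ax":0,"ay":0,"az":0},{"dx":0,"dy":0,"dz":-2,"ax":0,"ay":0,"az":0},{"dx":0,"dy":0,"dz":-2,"ax":0,"ay":0,"az":0},{"dx":0,"dy":0,"dz":-0.5,"ax":0,"ay":0,"az":0}]'

```text
clock: 21.25
position: [0.4678, 0.1592, 0.1455]
eef_rot: [3.14, 0.004, 3.015]
force: [0.4, 0.6, 0.1]
opening: 0.0855
finger_force: 0.0
```

```bash
python3 d.py .4525 -.013 .0195 3.0146
```

```text
d cm [ -0.61 -17.3   12.57] rot [0.002 0.004 0.   ] t 21.25 pos [0.4678 0.1592 0.1455] rpy [3.14  0.004 3.015] F [0.4 0.6 0.1] M [ 0.037 -0.057  0.052] open 0.0855
```

servo_tool --increments '[{"dx":0,"dy":-1.3,"dz":0,"ax":0,"ay":0,"az":0},{"dx":-0.1,"dy":-2.5,"dz":0,"ax":0,"ay":0,"az":0},{"dx":-0.1,"dy":-3,"dz":0,"ax":0,"ay":0,"az":0},{"dx":-0.1,"dy":-3,"dz":0,"ax":0,"ay":0,"az":0},{"dx":-0.1,"dy":-3,"dz":0,"ax":0,"ay":0,"az":0},{"dx":-0.1,"dy":-2.5,"dz":0,"ax":0,"ay":0,"az":0},{"dx":-0.1,"dy":-1.5,"dz":0,"ax":0,"ay":0,"az":0},{"dx":0,"dy":-0.5,"dz":0,"ax":0,"ay":0,"az":0}]'

```text
clock: 21.92
position: [0.4496, -0.016, 0.1412]
eef_rot: [-3.141, -0.001, 3.013]
force: [0.1, 0.9, 0.1]
opening: 0.0852
finger_force: 0.0
```

```bash
cat > w.py <<'E'
import sys
from h import *
f=r.grab_frame("wrist");h=cv2.cvtColor(f,cv2.COLOR_RGB2HSV)
m=((h[:,:,0]>10)&(h[:,:,0]<28)&(h[:,:,1]>130)&(h[:,:,2]>120)).astype(np.uint8)
n,l,s,c=cv2.connectedComponentsWithStats(m)
for i in range(1,n):
    if s[i][4]>25: print("plug",c[i].round(0),ray("wrist",c[i],.095).round(4))
E
python3 d.py .4525 -.013 .0195 3.0146; python3 w.py
```

```text
d cm [-0.26  0.35 12.17] rot [-0.001 -0.001 -0.002] t 21.92 pos [ 0.4496 -0.016   0.1412] rpy [-3.141e+00 -1.000e-03  3.013e+00] F [0.1 0.9 0.1] M [ 0.043 -0.027  0.057] open 0.0852
```

servo_tool --increments '[{"dx":-0.1,"dy":0.1,"dz":1,"ax":0,"ay":0,"az":0},{"dx":-0.1,"dy":0.1,"dz":2,"ax":0,"ay":0,"az":0},{"dx":0,"dy":0,"dz":2.3,"ax":0,"ay":0,"az":0},{"dx":0,"dy":0,"dz":2.4,"ax":0,"ay":0,"az":0},{"dx":0,"dy":0,"dz":2,"ax":0,"ay":0,"az":0},{"dx":0,"dy":0,"dz":1.2,"ax":0,"ay":0,"az":0},{"dx":0,"dy":0,"dz":0.8,"ax":0,"ay":0,"az":0},{"dx":0,"dy":0,"dz":0.4,"ax":0,"ay":0,"az":0}]'

```text
clock: 22.63
position: [0.452, -0.0111, 0.0192]
eef_rot: [-3.141, -0.002, 3.016]
force: [-0.1, -0.1, -0.5]
opening: 0.0852
finger_force: 0.0
```

servo_tool --increments '[{"dx":0,"dy":0,"dz":0,"ax":0,"ay":0,"az":0},{"dx":0,"dy":0,"dz":0,"ax":0,"ay":0,"az":0},{"dx":0,"dy":0,"dz":0,"ax":0,"ay":0,"az":0},{"dx":0,"dy":0,"dz":0,"ax":0,"ay":0,"az":0},{"dx":0,"dy":0,"dz":0,"ax":0,"ay":0,"az":0},{"dx":0,"dy":0,"dz":0,"ax":0,"ay":0,"az":0},{"dx":0,"dy":0,"dz":0,"ax":0,"ay":0,"az":0},{"dx":0,"dy":0,"dz":0,"ax":0,"ay":0,"az":0}]' --jaw 1

```text
clock: 23.3
position: [0.4535, -0.0118, 0.0214]
eef_rot: [3.141, 0.001, 3.015]
force: [-1.6, 0.0, 7.4]
opening: 0.0612
finger_force: 88.5
```

Gripped. Now lift, shake and measure.

servo_tool --increments '[{"dx":0,"dy":0,"dz":-0.4,"ax":0,"ay":0,"az":0},{"dx":0,"dy":0,"dz":-1,"ax":0,"ay":0,"az":0},{"dx":0,"dy":0,"dz":-1.3,"ax":0,"ay":0,"az":0},{"dx":0,"dy":0,"dz":-1.3,"ax":0,"ay":0,"az":0},{"dx":0,"dy":0,"dz":-1,"ax":0,"ay":0,"az":0},{"dx":0,"dy":0,"dz":-0.5,"ax":0,"ay":0,"az":0},{"dx":0,"dy":0,"dz":0,"ax":0,"ay":0,"az":0},{"dx":0,"dy":0,"dz":0,"ax":0,"ay":0,"az":0}]'

```text
clock: 23.97
position: [0.4527, -0.0119, 0.0755]
eef_rot: [-3.141, -0.0, 3.015]
force: [0.5, 0.4, -5.0]
opening: 0.0613
finger_force: 88.0
```

servo_tool --increments '[{"dx":2.5,"dy":0,"dz":0,"ax":0,"ay":0,"az":0},{"dx":3,"dy":0,"dz":0,"ax":0,"ay":0,"az":0},{"dx":3,"dy":0,"dz":0,"ax":0,"ay":0,"az":0},{"dx":2.5,"dy":0,"dz":0,"ax":0,"ay":0,"az":0},{"dx":0,"dy":0,"dz":0,"ax":0,"ay":0,"az":0},{"dx":0,"dy":0,"dz":0,"ax":0,"ay":0,"az":0},{"dx":0,"dy":0,"dz":0,"ax":0,"ay":0,"az":0},{"dx":0,"dy":0,"dz":0,"ax":0,"ay":0,"az":0}]'

```text
clock: 24.63
position: [0.3443, 0.0019, 0.0755]
eef_rot: [-3.141, 0.0, 3.015]
force: [0.1, 0.4, -4.0]
opening: 0.0611
finger_force: 89.4
```

```bash
python3 m.py
```

```text
M [ 0.003 -0.066 -0.015] sd [0.03  0.019 0.027] F [-0.04  0.14 -4.83] M about tool x,y -0.011 -0.066 rpy [-3.141 -0.     3.015] pos [0.3438 0.002  0.0756] t 25.03 open 0.0611
```

servo_tool --increments '[{"dx":-2.5,"dy":0,"dz":0,"ax":0,"ay":0,"az":0},{"dx":-3,"dy":0,"dz":0,"ax":0,"ay":0,"az":0},{"dx":-3,"dy":0,"dz":0,"ax":0,"ay":0,"az":0},{"dx":-2.5,"dy":0,"dz":0,"ax":0,"ay":0,"az":0},{"dx":0,"dy":0,"dz":0,"ax":0,"ay":0,"az":0},{"dx":0,"dy":0,"dz":0,"ax":0,"ay":0,"az":0},{"dx":0,"dy":0,"dz":0,"ax":0,"ay":0,"az":0},{"dx":0,"dy":0,"dz":0,"ax":0,"ay":0,"az":0}]'

```text
clock: 25.7
position: [0.4521, -0.0118, 0.0756]
eef_rot: [-3.141, -0.001, 3.015]
force: [-1.4, -0.3, -5.4]
opening: 0.0611
finger_force: 89.3
```

```bash
python3 m.py
```

```text
M [-0.    -0.01  -0.012] sd [0.037 0.167 0.032] F [ 0.2   0.19 -4.94] M about tool x,y -0.001 -0.01 rpy [-3.141  0.     3.015] pos [ 0.4527 -0.0119  0.0758] t 26.1 open 0.0611
```

The moment about y scattered by 0.167 in the second set, which looks like a ball still bouncing. I'll measure again at rest.

```bash
python3 m.py
```

```text
M [-0.007  0.063  0.001] sd [0.018 0.029 0.027] F [ 0.07 -0.21 -4.79] M about tool x,y 0.015 0.062 rpy [-3.141  0.     3.015] pos [ 0.4528 -0.0119  0.0757] t 26.5 open 0.0614
```

The moment changed by 0.13 N m, so the middle housing rattles. The right one still has to be shaken in order, so I'll set the middle one down for now.

servo_tool --increments '[{"dx":0,"dy":0,"dz":0.5,"ax":0,"ay":0,"az":0},{"dx":0,"dy":0,"dz":1,"ax":0,"ay":0,"az":0},{"dx":0,"dy":0,"dz":1.3,"ax":0,"ay":0,"az":0},{"dx":0,"dy":0,"dz":1.2,"ax":0,"ay":0,"az":0},{"dx":0,"dy":0,"dz":0.8,"ax":0,"ay":0,"az":0},{"dx":0,"dy":0,"dz":0.4,"ax":0,"ay":0,"az":0},{"dx":0,"dy":0,"dz":0.2,"ax":0,"ay":0,"az":0},{"dx":0,"dy":0,"dz":0,"ax":0,"ay":0,"az":0}]'

```text
clock: 27.17
position: [0.4528, -0.0119, 0.0219]
eef_rot: [-3.141, -0.0, 3.015]
force: [-0.7, -0.9, -4.7]
opening: 0.0609
finger_force: 89.4
```

servo_tool --increments '[{"dx":0,"dy":0,"dz":0,"ax":0,"ay":0,"az":0},{"dx":0,"dy":0,"dz":0,"ax":0,"ay":0,"az":0},{"dx":0,"dy":0,"dz":0,"ax":0,"ay":0,"az":0},{"dx":0,"dy":0,"dz":0,"ax":0,"ay":0,"az":0},{"dx":0,"dy":0,"dz":0,"ax":0,"ay":0,"az":0},{"dx":0,"dy":0,"dz":0,"ax":0,"ay":0,"az":0},{"dx":0,"dy":0,"dz":0,"ax":0,"ay":0,"az":0},{"dx":0,"dy":0,"dz":0,"ax":0,"ay":0,"az":0}]' --jaw -1

```text
clock: 27.83
position: [0.4528, -0.0119, 0.0217]
eef_rot: [-3.141, 0.0, 3.015]
force: [0.7, -0.1, -0.8]
opening: 0.0853
finger_force: 0.0
```

servo_tool --increments '[{"dx":0,"dy":0,"dz":-0.5,"ax":0,"ay":0,"az":0},{"dx":0,"dy":0,"dz":-1,"ax":0,"ay":0,"az":0},{"dx":0,"dy":0,"dz":-2,"ax":0,"ay":0,"az":0},{"dx":0,"dy":0,"dz":-2,"ax":0,"ay":0,"az":0},{"dx":0,"dy":0,"dz":-2,"ax":0,"ay":0,"az":0},{"dx":0,"dy":0,"dz":-2,"ax":0,"ay":0,"az":0},{"dx":0,"dy":0,"dz":-2,"ax":0,"ay":0,"az":0},{"dx":0,"dy":0,"dz":-0.5,"ax":0,"ay":0,"az":0}]'

```text
clock: 28.5
position: [0.4541, -0.0119, 0.1449]
eef_rot: [3.142, 0.004, 3.015]
force: [1.1, 0.4, 0.8]
opening: 0.0856
finger_force: 0.0
```

```bash
python3 d.py .4315 -.184 .0195 3.0146
```

```text
d cm [  0.12 -17.36  12.53] rot [0.    0.004 0.   ] t 28.5 pos [ 0.4541 -0.0119  0.1449] rpy [3.142 0.004 3.015] F [1.1 0.4 0.8] M [-0.031 -0.003 -0.015] open 0.0856
```

servo_tool --increments '[{"dx":0,"dy":-1.3,"dz":0,"ax":0,"ay":0,"az":0},{"dx":0,"dy":-2.5,"dz":0,"ax":0,"ay":0,"az":0},{"dx":0,"dy":-3,"dz":0,"ax":0,"ay":0,"az":0},{"dx":0,"dy":-3,"dz":0,"ax":0,"ay":0,"az":0},{"dx":0,"dy":-3,"dz":0,"ax":0,"ay":0,"az":0},{"dx":0,"dy":-2.5,"dz":0,"ax":0,"ay":0,"az":0},{"dx":0,"dy":-1.5,"dz":0,"ax":0,"ay":0,"az":0},{"dx":0,"dy":-0.6,"dz":0,"ax":0,"ay":0,"az":0}]'

```text
clock: 29.17
position: [0.4303, -0.1863, 0.1415]
eef_rot: [-3.141, -0.0, 3.013]
force: [0.3, 0.1, 0.7]
opening: 0.0852
finger_force: 0.0
```

```bash
python3 d.py .4315 -.184 .0195 3.0146
```

```text
d cm [-0.09  0.25 12.2 ] rot [-0.001 -0.    -0.002] t 29.17 pos [ 0.4303 -0.1863  0.1415] rpy [-3.141 -0.     3.013] F [0.3 0.1 0.7] M [ 0.014  0.032 -0.008] open 0.0852
```

servo_tool --increments '[{"dx":0,"dy":0,"dz":1,"ax":0,"ay":0,"az":0},{"dx":0,"dy":0,"dz":2,"ax":0,"ay":0,"az":0},{"dx":0,"dy":0,"dz":2.3,"ax":0,"ay":0,"az":0},{"dx":0,"dy":0,"dz":2.4,"ax":0,"ay":0,"az":0},{"dx":0,"dy":0,"dz":2,"ax":0,"ay":0,"az":0},{"dx":0,"dy":0,"dz":1.2,"ax":0,"ay":0,"az":0},{"dx":0,"dy":0,"dz":0.8,"ax":0,"ay":0,"az":0},{"dx":0,"dy":0,"dz":0.4,"ax":0,"ay":0,"az":0}]'

```text
clock: 29.83
position: [0.4302, -0.1833, 0.0194]
eef_rot: [3.141, -0.002, 3.016]
force: [-0.1, -0.2, 0.6]
opening: 0.0855
finger_force: 0.0
```

servo_tool --increments '[{"dx":0,"dy":0,"dz":0,"ax":0,"ay":0,"az":0},{"dx":0,"dy":0,"dz":0,"ax":0,"ay":0,"az":0},{"dx":0,"dy":0,"dz":0,"ax":0,"ay":0,"az":0},{"dx":0,"dy":0,"dz":0,"ax":0,"ay":0,"az":0},{"dx":0,"dy":0,"dz":0,"ax":0,"ay":0,"az":0},{"dx":0,"dy":0,"dz":0,"ax":0,"ay":0,"az":0},{"dx":0,"dy":0,"dz":0,"ax":0,"ay":0,"az":0},{"dx":0,"dy":0,"dz":0,"ax":0,"ay":0,"az":0}]' --jaw 1

```text
clock: 30.5
position: [0.4315, -0.1847, 0.0216]
eef_rot: [-3.141, 0.002, 3.015]
force: [-0.8, 1.3, 6.4]
opening: 0.0608
finger_force: 88.3
```

servo_tool --increments '[{"dx":0,"dy":0,"dz":-0.4,"ax":0,"ay":0,"az":0},{"dx":0,"dy":0,"dz":-1,"ax":0,"ay":0,"az":0},{"dx":0,"dy":0,"dz":-1.3,"ax":0,"ay":0,"az":0},{"dx":0,"dy":0,"dz":-1.3,"ax":0,"ay":0,"az":0},{"dx":0,"dy":0,"dz":-1,"ax":0,"ay":0,"az":0},{"dx":0,"dy":0,"dz":-0.5,"ax":0,"ay":0,"az":0},{"dx":0,"dy":0,"dz":0,"ax":0,"ay":0,"az":0},{"dx":0,"dy":0,"dz":0,"ax":0,"ay":0,"az":0}]'

```text
clock: 31.17
position: [0.4308, -0.1845, 0.0756]
eef_rot: [-3.141, 0.0, 3.015]
force: [0.0, -0.4, -4.0]
opening: 0.0612
finger_force: 87.7
```

servo_tool --increments '[{"dx":2.5,"dy":0,"dz":0,"ax":0,"ay":0,"az":0},{"dx":3,"dy":0,"dz":0,"ax":0,"ay":0,"az":0},{"dx":3,"dy":0,"dz":0,"ax":0,"ay":0,"az":0},{"dx":2.5,"dy":0,"dz":0,"ax":0,"ay":0,"az":0},{"dx":0,"dy":0,"dz":0,"ax":0,"ay":0,"az":0},{"dx":0,"dy":0,"dz":0,"ax":0,"ay":0,"az":0},{"dx":0,"dy":0,"dz":0,"ax":0,"ay":0,"az":0},{"dx":0,"dy":0,"dz":0,"ax":0,"ay":0,"az":0}]'

```text
clock: 31.83
position: [0.3224, -0.1708, 0.0756]
eef_rot: [-3.141, 0.0, 3.015]
force: [0.0, -0.7, -2.6]
opening: 0.0614
finger_force: 88.8
```

```bash
python3 m.py
```

```text
M [0.024 0.003 0.004] sd [0.025 0.066 0.027] F [-0.03  0.   -3.71] M about tool x,y -0.024 0.006 rpy [-3.141 -0.     3.015] pos [ 0.3218 -0.1706  0.0757] t 32.23 open 0.0612
```

servo_tool --increments '[{"dx":-2.5,"dy":0,"dz":0,"ax":0,"ay":0,"az":0},{"dx":-3,"dy":0,"dz":0,"ax":0,"ay":0,"az":0},{"dx":-3,"dy":0,"dz":0,"ax":0,"ay":0,"az":0},{"dx":-2.5,"dy":0,"dz":0,"ax":0,"ay":0,"az":0},{"dx":0,"dy":0,"dz":0,"ax":0,"ay":0,"az":0},{"dx":0,"dy":0,"dz":0,"ax":0,"ay":0,"az":0},{"dx":0,"dy":0,"dz":0,"ax":0,"ay":0,"az":0},{"dx":0,"dy":0,"dz":0,"ax":0,"ay":0,"az":0}]'

```text
clock: 32.9
position: [0.43, -0.1844, 0.0757]
eef_rot: [-3.141, -0.001, 3.015]
force: [-0.0, 0.8, -3.7]
opening: 0.0611
finger_force: 88.9
```

```bash
python3 m.py
```

```text
M [-0.001 -0.001 -0.009] sd [0.024 0.034 0.041] F [-0.05 -0.21 -3.8 ] M about tool x,y 0.001 -0.001 rpy [-3.141  0.     3.015] pos [ 0.4308 -0.1845  0.0759] t 33.3 open 0.061
```

The right one is silent, so the middle one is confirmed. Setting the right one down and going back to the middle.

servo_tool --increments '[{"dx":0,"dy":0,"dz":0.5,"ax":0,"ay":0,"az":0},{"dx":0,"dy":0,"dz":1,"ax":0,"ay":0,"az":0},{"dx":0,"dy":0,"dz":1.3,"ax":0,"ay":0,"az":0},{"dx":0,"dy":0,"dz":1.2,"ax":0,"ay":0,"az":0},{"dx":0,"dy":0,"dz":0.8,"ax":0,"ay":0,"az":0},{"dx":0,"dy":0,"dz":0.4,"ax":0,"ay":0,"az":0},{"dx":0,"dy":0,"dz":0.2,"ax":0,"ay":0,"az":0},{"dx":0,"dy":0,"dz":0,"ax":0,"ay":0,"az":0}]'

```text
clock: 33.97
position: [0.4308, -0.1845, 0.022]
eef_rot: [-3.141, -0.0, 3.015]
force: [-0.8, 0.2, -4.3]
opening: 0.0609
finger_force: 89.0
```

servo_tool --increments '[{"dx":0,"dy":0,"dz":0,"ax":0,"ay":0,"az":0},{"dx":0,"dy":0,"dz":0,"ax":0,"ay":0,"az":0},{"dx":0,"dy":0,"dz":0,"ax":0,"ay":0,"az":0},{"dx":0,"dy":0,"dz":0,"ax":0,"ay":0,"az":0},{"dx":0,"dy":0,"dz":0,"ax":0,"ay":0,"az":0},{"dx":0,"dy":0,"dz":0,"ax":0,"ay":0,"az":0},{"dx":0,"dy":0,"dz":0,"ax":0,"ay":0,"az":0},{"dx":0,"dy":0,"dz":0,"ax":0,"ay":0,"az":0}]' --jaw -1

```text
clock: 34.63
position: [0.4309, -0.1845, 0.0218]
eef_rot: [-3.141, 0.0, 3.015]
force: [0.4, -0.3, -0.4]
opening: 0.0855
finger_force: 0.0
```

servo_tool --increments '[{"dx":0,"dy":0,"dz":-0.5,"ax":0,"ay":0,"az":0},{"dx":0,"dy":0,"dz":-1,"ax":0,"ay":0,"az":0},{"dx":0,"dy":0,"dz":-2,"ax":0,"ay":0,"az":0},{"dx":0,"dy":0,"dz":-2,"ax":0,"ay":0,"az":0},{"dx":0,"dy":0,"dz":-2,"ax":0,"ay":0,"az":0},{"dx":0,"dy":0,"dz":-2,"ax":0,"ay":0,"az":0},{"dx":0,"dy":0,"dz":-2,"ax":0,"ay":0,"az":0},{"dx":0,"dy":0,"dz":-0.5,"ax":0,"ay":0,"az":0}]'

```text
clock: 35.3
position: [0.432, -0.185, 0.145]
eef_rot: [-3.14, 0.004, 3.015]
force: [1.2, -0.6, 0.2]
opening: 0.0855
finger_force: 0.0
```

servo_tool --increments '[{"dx":0,"dy":1.3,"dz":0,"ax":0,"ay":0,"az":0},{"dx":0,"dy":2.5,"dz":0,"ax":0,"ay":0,"az":0},{"dx":0,"dy":3,"dz":0,"ax":0,"ay":0,"az":0},{"dx":0,"dy":3,"dz":0,"ax":0,"ay":0,"az":0},{"dx":0,"dy":3,"dz":0,"ax":0,"ay":0,"az":0},{"dx":0,"dy":2.5,"dz":0,"ax":0,"ay":0,"az":0},{"dx":0,"dy":1.4,"dz":0,"ax":0,"ay":0,"az":0},{"dx":0,"dy":0.6,"dz":0,"ax":0,"ay":0,"az":0}]'

```text
clock: 35.97
position: [0.4527, -0.0111, 0.1415]
eef_rot: [-3.141, -0.0, 3.017]
force: [-0.1, 0.6, 0.9]
opening: 0.0853
finger_force: 0.0
```

```bash
python3 d.py .4528 -.0119 .0195 3.0146
```

```text
d cm [-0.03 -0.08 12.2 ] rot [-0.    -0.     0.003] t 35.97 pos [ 0.4527 -0.0111  0.1415] rpy [-3.141 -0.     3.017] F [-0.1  0.6  0.9] M [-0.013 -0.044 -0.018] open 0.0853
```

servo_tool --increments '[{"dx":0,"dy":-0.1,"dz":1,"ax":0,"ay":0,"az":0},{"dx":0,"dy":0,"dz":2,"ax":0,"ay":0,"az":0},{"dx":0,"dy":0,"dz":2.3,"ax":0,"ay":0,"az":0},{"dx":0,"dy":0,"dz":2.4,"ax":0,"ay":0,"az":0},{"dx":0,"dy":0,"dz":2,"ax":0,"ay":0,"az":0},{"dx":0,"dy":0,"dz":1.2,"ax":0,"ay":0,"az":0},{"dx":0,"dy":0,"dz":0.8,"ax":0,"ay":0,"az":0},{"dx":0,"dy":0,"dz":0.4,"ax":0,"ay":0,"az":0}]'

```text
clock: 36.63
position: [0.4519, -0.0144, 0.0197]
eef_rot: [-3.141, -0.001, 3.015]
force: [0.7, -0.0, 0.0]
opening: 0.0852
finger_force: 0.0
```

servo_tool --increments '[{"dx":0,"dy":0,"dz":0,"ax":0,"ay":0,"az":0},{"dx":0,"dy":0,"dz":0,"ax":0,"ay":0,"az":0},{"dx":0,"dy":0,"dz":0,"ax":0,"ay":0,"az":0},{"dx":0,"dy":0,"dz":0,"ax":0,"ay":0,"az":0},{"dx":0,"dy":0,"dz":0,"ax":0,"ay":0,"az":0},{"dx":0,"dy":0,"dz":0,"ax":0,"ay":0,"az":0},{"dx":0,"dy":0,"dz":0,"ax":0,"ay":0,"az":0},{"dx":0,"dy":0,"dz":0,"ax":0,"ay":0,"az":0}]' --jaw 1

```text
clock: 37.3
position: [0.4532, -0.014, 0.0217]
eef_rot: [-3.141, 0.001, 3.015]
force: [-2.6, -0.0, 6.7]
opening: 0.0611
finger_force: 88.5
```

servo_tool --increments '[{"dx":0,"dy":0,"dz":-0.7,"ax":0,"ay":0,"az":0},{"dx":0,"dy":0,"dz":-1.8,"ax":0,"ay":0,"az":0},{"dx":0,"dy":0,"dz":-2.6,"ax":0,"ay":0,"az":0},{"dx":0,"dy":0,"dz":-2.8,"ax":0,"ay":0,"az":0},{"dx":0,"dy":0,"dz":-2.8,"ax":0,"ay":0,"az":0},{"dx":0,"dy":0,"dz":-2.6,"ax":0,"ay":0,"az":0},{"dx":0,"dy":0,"dz":-1.7,"ax":0,"ay":0,"az":0},{"dx":0,"dy":0,"dz":-0.7,"ax":0,"ay":0,"az":0}]'

```text
clock: 37.97
position: [0.4536, -0.0139, 0.1808]
eef_rot: [-3.142, 0.004, 3.015]
force: [1.0, 0.9, -5.0]
opening: 0.0608
finger_force: 88.6
```

```bash
python3 d.py .659 .0383 .1785 3.0146
```

```text
d cm [-19.72   7.77   0.3 ] rot [-0.     0.004  0.   ] t 37.97 pos [ 0.4536 -0.0139  0.1808] rpy [-3.142  0.004  3.015] F [ 1.   0.9 -5. ] M [-0.006  0.005  0.047] open 0.0608
```

servo_tool --increments '[{"dx":-0.6,"dy":0.2,"dz":0,"ax":0,"ay":0,"az":0},{"dx":-1.2,"dy":0.4,"dz":0,"ax":0,"ay":0,"az":0},{"dx":-1.6,"dy":0.6,"dz":0,"ax":0,"ay":0,"az":0},{"dx":-1.7,"dy":0.7,"dz":0,"ax":0,"ay":0,"az":0},{"dx":-1.7,"dy":0.7,"dz":0,"ax":0,"ay":0,"az":0},{"dx":-1.7,"dy":0.7,"dz":0,"ax":0,"ay":0,"az":0},{"dx":-1.7,"dy":0.7,"dz":0,"ax":0,"ay":0,"az":0},{"dx":-1.7,"dy":0.7,"dz":0,"ax":0,"ay":0,"az":0}]'

```text
clock: 38.63
position: [0.5771, 0.0181, 0.1758]
eef_rot: [-3.141, -0.002, 3.015]
force: [0.2, -0.4, -4.9]
opening: 0.0613
finger_force: 88.6
```

servo_tool --increments '[{"dx":-1.7,"dy":0.7,"dz":0,"ax":0,"ay":0,"az":0},{"dx":-1.6,"dy":0.7,"dz":0,"ax":0,"ay":0,"az":0},{"dx":-1.5,"dy":0.6,"dz":0,"ax":0,"ay":0,"az":0},{"dx":-1.2,"dy":0.5,"dz":0,"ax":0,"ay":0,"az":0},{"dx":-0.9,"dy":0.3,"dz":0,"ax":0,"ay":0,"az":0},{"dx":-0.6,"dy":0.2,"dz":0,"ax":0,"ay":0,"az":0},{"dx":-0.3,"dy":0.1,"dz":0,"ax":0,"ay":0,"az":0},{"dx":0,"dy":0,"dz":0,"ax":0,"ay":0,"az":0}]'

```text
clock: 39.3
position: [0.6579, 0.0387, 0.1765]
eef_rot: [-3.141, -0.001, 3.015]
force: [-0.9, -0.0, -4.6]
opening: 0.0609
finger_force: 88.6
```

```bash
python3 d.py .659 .0383 .1785 3.0146; python3 - <<'E'
from h import *
f=r.grab_frame("scene");cv2.imwrite("pics/fin.png",cv2.resize(f[110:310,200:466],(798,600))[:,:,::-1])
E
```

```text
d cm [-0.11 -0.03 -0.2 ] rot [-0.001 -0.001  0.   ] t 39.3 pos [0.6579 0.0387 0.1765] rpy [-3.141e+00 -1.000e-03  3.015e+00] F [-0.9 -0.  -4.6] M [ 0.043 -0.001 -0.011] open 0.0609
```

View pics/fin.png

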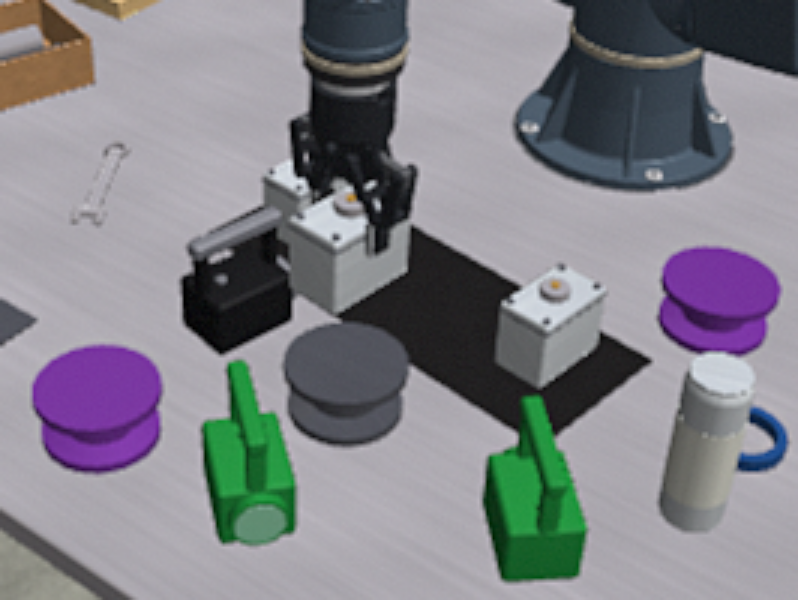

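The picture shows the middle housing held upright at (350,250) directly above the empty stand at (346,365). The lantern stands upright on the bench at (235,290), the left and right housings are on the mat, and the wrench, collar and spray can look undisturbed.

servo_tool --increments '[{"dx":0,"dy":0,"dz":0,"ax":0,"ay":0,"az":0},{"dx":0,"dy":0,"dz":0,"ax":0,"ay":0,"az":0},{"dx":0,"dy":0,"dz":0,"ax":0,"ay":0,"az":0},{"dx":0,"dy":0,"dz":0,"ax":0,"ay":0,"az":0},{"dx":0,"dy":0,"dz":0,"ax":0,"ay":0,"az":0},{"dx":0,"dy":0,"dz":0,"ax":0,"ay":0,"az":0},{"dx":0,"dy":0,"dz":0,"ax":0,"ay":0,"az":0},{"dx":0,"dy":0,"dz":0,"ax":0,"ay":0,"az":0}]'

```text
clock: 40.02
position: [0.6579, 0.0387, 0.1777]
eef_rot: [-3.141, 0.0, 3.015]
force: [-0.1, -0.4, -4.3]
opening: 0.061
finger_force: 88.6
```

```bash
python3 -c "
from plant import r
print(r.sign_off())"
```

```text
the job is handed in; nothing more can be done
None
```

I handed the job in at 40 s: the middle housing is the one that rattles (its moment changed by 0.13 N m, under 0.01 for the other two), and it is held upright and still about 10 cm above the middle of the empty stand, with the lantern on the bench beside it and the other two housings back on the mat.

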